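# Bed the sharpening stone down on its riser bars

## Robot

A 6-joint arm with a two-finger parallel gripper is mounted at the origin on the work surface. World frame = base frame: x ahead of the robot, y to its left, z up, the work surface at z = 0. Lengths are in m, angles in rad, forces in N, time in s.
With the tool pointing down it reaches from about 0.3 to 0.875 m from the base axis. Payload 6.4 kg.
Tool frame: the origin (TCP) lies midway between the tips of the shut fingers; the grasp point (between the pads) lies 19 mm behind it; z points along the fingers, y is the direction in which the jaws open and shut (so a half turn about z gives the same grasp; the last joint's range is limited). The gripper opens to 85 mm and grips with 20 to 120 N. Pads are 22 mm wide; open, the fingers measure 114 mm over their backs; the gripper's body (76 mm by 85 mm) begins 54 mm behind the grasp point. The pads swing forward as they close: fully open they stand 13 mm farther back than shut.
Start: joints at [1.085, 0.181, 1.607, -0, 1.354, -0.206], TCP at [0.159, 0.553, 0.231] pointing down, gripper open.
Joint ranges: [-2.99, 2.99], [-0.89, 2.07], [0.3, 2.58], [-1.14, 4.28], [0, 2.63], [-3.12, 3.12]. Speed limits (rad/s): [2.57, 2.57, 3.01, 3.14, 3.14, 3.14].

## Interface

Orientations are given as a unit quaternion [w, x, y, z].
In Python, from bench import ctrl gives the robot as it stands. The module is installed in compiled form; this text tells all that it offers.
- The arm moves only by the tool arm_command, never from a script. Its argument "plan" is one flat list of numbers, 4 for each row, row after row: the shift along the tool's x, y, z in mm, then the turn about the tool's z in rad. A call has 1 to 20 rows; each row shifts and turns the commanded pose from where the row before left it, along the tool's axes as they then stand; what a row does not reach is not made up. A row lasts 1/10 s, in which the tool goes at most 50 mm and 8.59 degrees, less where a joint would pass 70% of its speed; a pose out of reach is approached as far as the arm can. A call is refused whole if a number of a shift passes 50 or a number of a turn 0.15, either way. A call with a gripper value outside its range is refused whole. "grip" is the opening, from 0 (shut) to 1 (fully open), set as the call begins (left out, the last holds). The fingers move at their own pace and stop on an object; the grip force is fixed at half the most. Time passes only in rows, so rows that do not move let the fingers close. It gives the time, the measured TCP pose, the force and the opening at its end, in the units of the state.
- ctrl.get_obs(): the state, without advancing time (a new reading comes with each control period).
- ctrl.camera(name): name is "scene" or "top" or "wrist"; returns a dict with "color" (400x640x3 uint8, red, green, blue), "camera_matrix" (3x3 intrinsics, pixels), "eye" and "attitude" of the camera in the world; the wrist camera has in their place "T_tool_cam" (4x4, takes a point from camera to tool coordinates, whose origin is the TCP and whose axes are the flange's). Camera axes: x right, y up, looking along -z (the intrinsics and any distortion apply to the point x, -y, -z); pixel columns grow to the right and rows downward; lengths in m; the calibration is good to about 2 mm. A picture is of the moment at which its call begins: read the wrist's pose just before it. There is no depth.
- ctrl.hand_in(): hands the job in, once; it reports no verdict.
The state is a dict: "time_s": time; "q": joint angles; "dq": joint speeds; "joint_efforts": joint torques, N m; "eef_pos": TCP position; "eef_rot": TCP orientation; "wrist_force": force on the tool from outside, world axes, zero at the start; "torque": the same for the moment, N m; "opening": opening from 0.0 (shut) to 1.0 (fully open).
Only numpy, scipy, OpenCV 4.12 (cv2) and the standard library are available. Lean on these libraries where they do the work, as an engineer would, in place of code of your own. Each camera call takes 0.05 s, during which the arm holds its last target. There are 200 camera calls.

## Task

Next to the spice tray a kitchen sharpening stone is gripped in its holder but stands clear of the two steel riser bars under it. Press or tap both ends of the stone down by feel, firmly but without ever hammering it, until neither bar is loose any more; then, with the stone left alone, prove it by pushing lengthways with about 4 newtons for half a second first on the left bar and then on the right bar. The bars must stay where they lie, and nothing else on the worktop may be disturbed.

Things in the scene. Friction and masses are not known exactly. Their poses are not given: they have to be found in the camera images.
- holder: the stone's holder, fixed: a dark wooden base 86 x 190 x 9 mm (x, y, z), a springy rubber pad under each bar, two dark steel rubber-lined cheeks, 70 mm long, in the middle of its long sides, at x = 33 to 43 mm either side, 40 mm above the worktop. Origin under its centre, on the worktop; z up, x away from the robot across the stone, y along the stone to the robot's left (turned up to 0.3 rad).
- stone: two-layer sharpening stone, grey over reddish, 60 x 180 x 22 mm (x, y, z), origin at its centre, axes as the holder's when level. The rubber cheeks hold it by friction: it stays where it is pushed, and can only sink along z and tilt about its x axis. Its middle starts 5 to 10 mm above the bars, tilted up to 0.05 rad; lying on them its centre is 39 mm above the worktop. It cracks above 40 N.
- stone_left (a point): where to press the left end: middle of the stone's top face, 60 mm from its centre to the robot's left (+y). The stone begins to sink at about 7 N, and tips level at about 11 N. If it only just touches a bar, that bar is still loose: taps of 16 to 22 N, left, right and both once more, wedge it, loading each bar with some 5 N.
- stone_right (a point): the like point at the right end, 60 mm from the stone's centre along -y
- bar_left: loose plain steel bar, 120 x 14 x 16 mm (x, y, z), 0.2 kg, on the holder's rubber pads crosswise under the stone, about 74 mm left of the middle; origin at its centre, 20 mm above the worktop, x along it. Its near end stands 30 to 45 mm out from under the stone, free below beyond the holder's base. Loose, it slides at about 1 N; gripped under the stone it withstands a push of about 4 N.
- bar_right: the like bar under the robot's right end of the stone, about -74 mm from the middle along the holder's y.
- tray: red painted metal tray 340 x 240 mm with a rim 20 mm high, fixed, to the left; origin under its centre.
- sugar_bowl: bystander: white ceramic sugar bowl with clip-on lid, 100 mm across, 96 mm high, on the tray; origin under its centre
- shaker_a: bystander: brushed aluminium shaker, 44 mm across, 92 mm high, on the tray; origin under its centre
- shaker_b: bystander: the like shaker, standing behind the holder; origin under its centre
- cinnamon_jar: bystander: glass cinnamon jar, 54 mm across, 100 mm high, on the tray; origin under its centre
- salt_grinder: bystander: dark wooden salt grinder with ratchet collar, 54 mm across, 142 mm high, on the tray; origin under its centre
- spoon: bystander: spoon lying behind the holder
- dish: bystander: small blue ceramic dish, 100 mm across, 30 mm high, to the left of the holder; origin under its centre
Not all that is in view belongs to the job. Leave any red look-alike of the bar_right alone. Leave any pink look-alike of the bar_left alone.

How it is judged:
On the way, in this order (a step that is already met when the one before it is completed fails the run):
1. the stone, pressed down and let go, grips both bars with more than 2.5 N each, the bars not shifted (contact force between stone and bar_left above 2.5 N and contact force between stone and bar_right above 2.5 N and distance of each of bar_left, bar_right from where it was at the start of the episode below 0.006 m and contact force between the fingers and stone below 0.5 N), for 0.2 s.
2. the left bar is pushed with more than 2 N and does not slide (all of step 1 and contact force between the fingers and bar_left above 2 N), for 0.2 s.
3. the right bar is pushed with more than 2 N and does not slide (all of step 1 and contact force between the fingers and bar_right above 2 N), for 0.2 s.
At the end, for the whole second after the job is handed in: The stone is wedged down on both bars, loading each with more than 2.5 N, and each bar lies within 6 mm of where it started (contact force between stone and bar_left above 2.5 N and contact force between stone and bar_right above 2.5 N and distance of each of bar_left, bar_right from where it was at the start of the episode below 0.006 m); the robot touches nothing.
It fails at once if the stone is pressed with more than 40 N (contact force between stone and the arm above 40 N or contact force between stone and the fingers above 40 N).
It fails at once if a bystander is pushed away by more than 20 mm (distance of any of sugar_bowl, shaker_a, shaker_b, cinnamon_jar, salt_grinder, spoon, dish from where it was at the start of the episode above 0.02 m).
It also fails if it takes over 72 s, if anything falls off the work surface, if the arm or the gripper's body presses on something with over 40 N, if the wrist force passes 120 N, or if a joint passes its speed limit or range.

## Working session

There is one attempt and no reset: what is moved stays moved. The work goes in short steps, Python scripts to look and compute and a tool call to move; the robot and the scene stay as the last step left them, time stands still between calls to the robot, and variables do not carry over. Pictures are saved under pics/ and viewed, about 8 in all and at most 12, crops included, and the job is handed in when it is done.

Besides the shell and the picture viewer there is one more tool, called in YAML: its name, and indented under it one key for each argument. arm_command: Moves the arm, as the interface text tells. Its arguments: {"type":"object","properties":{"plan":{"type":"array","items":{"type":"number"}},"grip":{"type":"number"}},"required":["plan"]}

```bash
mkdir -p pics
cat > h.py <<'E'
import numpy as np,cv2,json
from bench import ctrl
def snap(n,f):
    o=ctrl.get_obs(); c=ctrl.camera(n); cv2.imwrite('pics/'+f+'.png',c['color'][:,:,::-1])
    d={k:np.array(v).tolist() for k,v in c.items() if k!='color'}; d['o']={k:np.array(v).tolist() for k,v in o.items()}
    json.dump(d,open('pics/'+f+'.json','w')); return d
E
python3 - <<'E'
from h import *
for n in('scene','top'):
    d=snap(n,n+'0'); print({k:v for k,v in d.items() if k!='o'})
print(d['o'])
E
```

```text
{'camera_matrix': [[379.78857733422956, 0.0, 317.13258062266397], [0.0, 379.78857733422956, 197.87422117619366], [0.0, 0.0, 1.0]], 'eye': [1.2259381624511192, 0.24917523812976336, 0.7601904372004514], 'attitude': [0.6000078745157097, 0.24903063084901225, 0.2805116369820278, 0.7066027999772903]}
{'camera_matrix': [[514.9543050397504, 0.0, 317.4582909621727], [0.0, 514.9543050397504, 193.1756311938532], [0.0, 0.0, 1.0]], 'eye': [0.4875849091006253, 0.1416455955992253, 1.3202236867552444], 'attitude': [-0.6980606453435784, -0.02536970897251801, 0.02217886836768634, 0.715245280366872]}
{'time_s': 0.05, 'q': [1.0847004481676892, 0.18153474716827397, 1.6080194791630185, -3.0410199811420565e-05, 1.353804438164325, -0.2062639905572484], 'dq': [-0.0005548670297913178, -0.0022181113582160827, 9.839725612897313e-05, 0.00026507689043714713, 0.00042739879502641607, 0.00026513117719046683], 'joint_efforts': [4.100841010767908e-05, -44.625205993652344, -35.25791645050049, -0.0002906131612689933, 0.004146380379097536, 1.3318467608769424e-05], 'eef_pos': [0.15851631900379373, 0.5521345374248997, 0.23038215346874774], 'eef_rot': [-0.0002856448289821423, 0.13945657166183156, 0.9902277943491127, -0.0008356589326034256], 'wrist_force': [0.1368296854544023, 0.05198337543870958, 0.2733746921468739], 'torque': [-0.022741304882434834, 0.007586972431570579, -0.016241970994804022], 'opening': 0.9988612378659105}
```

View pics/top0.png

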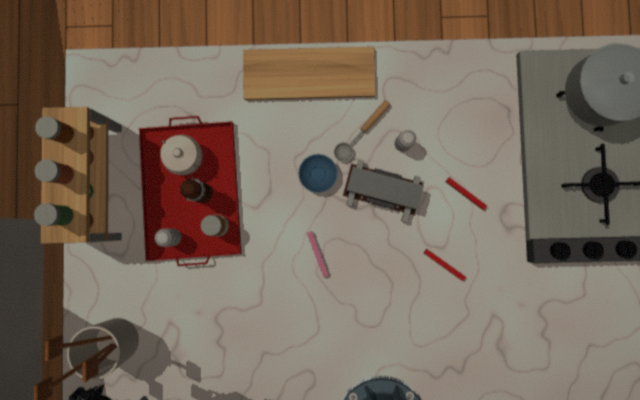

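View pics/scene0.png

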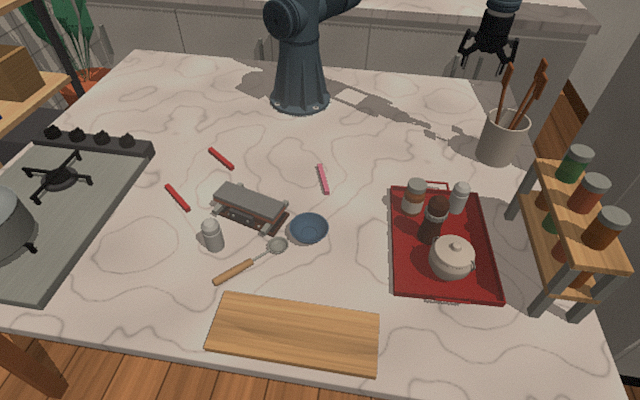

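Top view: the stone and holder are centred near (386,187), with bar ends sticking out at about (352,209) and (407,217). The look-alikes are red bars at (466,193) and (445,265) and a pink bar at (318,255). The real bars are the steel ones under the stone. I'll confirm with one enlarged crop.

```bash
cat >> h.py <<'E'
from scipy.spatial.transform import Rotation as R
def rot(q): return R.from_quat([q[1],q[2],q[3],q[0]]).as_matrix()
def campose(d):
    if 'T_tool_cam' in d:
        T=np.array(d['T_tool_cam']); W=rot(d['o']['eef_rot']); return W@T[:3,:3], W@T[:3,3]+np.array(d['o']['eef_pos'])
    return rot(d['attitude']),np.array(d['eye'])
def unproj(d,u,v,z):
    K=np.array(d['camera_matrix']); Rm,e=campose(d)
    r=Rm@np.array([(u-K[0,2])/K[0,0],-(v-K[1,2])/K[1,1],-1]); return e+r*(z-e[2])/r[2]
def proj(d,p):
    K=np.array(d['camera_matrix']); Rm,e=campose(d); c=Rm.T@(np.array(p)-e)
    return np.array([K[0,2]+K[0,0]*c[0]/-c[2],K[1,2]-K[1,1]*c[1]/-c[2]])
def load(f): return json.load(open('pics/'+f+'.json'))
E
python3 - <<'E'
from h import *
im=cv2.imread('pics/top0.png')[150:230,330:440]
cv2.imwrite('pics/crop0.png',cv2.resize(im,None,fx=7,fy=7,interpolation=cv2.INTER_CUBIC))
d=load('top0')
for p in[(386,187,.058),(352,209,.028),(407,217,.028),(318,174,.03),(405,140,.09),(345,153,.01)]:print(p,unproj(d,*p).round(3))
E
```

```text
(386, 187, 0.058) [ 0.584 -0.022  0.058]
(352, 209, 0.028) [0.533 0.061 0.028]
(407, 217, 0.028) [ 0.509 -0.076  0.028]
(318, 174, 0.03) [0.623 0.144 0.03 ]
(405, 140, 0.09) [ 0.694 -0.068  0.09 ]
(345, 153, 0.01) [0.677 0.073 0.01 ]
```

View pics/crop0.png

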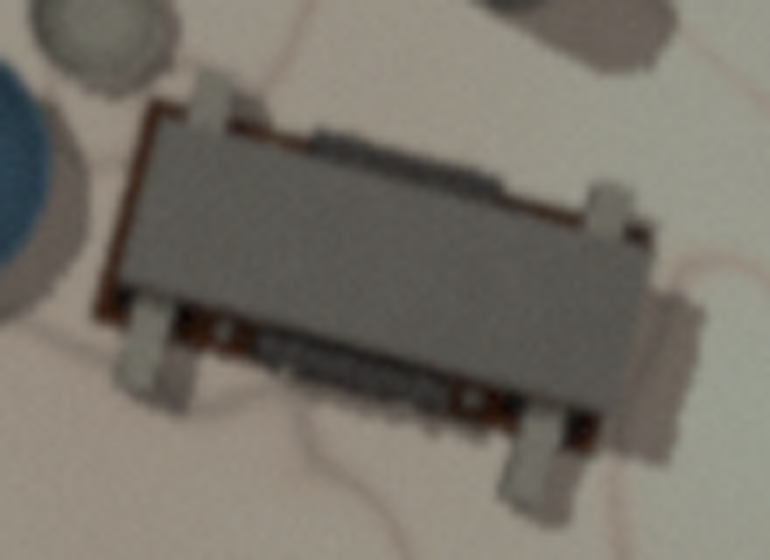

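The crop shows the grey stone with corners near (158,118), (655,238), (603,415) and (110,280). Plain steel bar ends stick out on the near side at (140,385) and (525,505). These fit bar_left and bar_right, as they lie crosswise under the stone; the red and pink bars lie loose elsewhere. I'll move above with the fingers shut.

arm_command:
  plan: [-31,-24,0,0,-31,-24,0,0,-31,-24,0,0,-31,-24,0,0,-31,-24,0,0,-31,-24,0,0,-31,-24,0,0,-31,-24,0,0,-31,-24,0,0,-31,-24,0,0,-31,-24,0,0,-31,-24,0,0,-31,-24,0,0,-31,-24,0,0,-31,-24,0,0,-31,-24,0,0,-31,-24,0,0,-31,-24,0,0,0,0,0,0]
  grip: 0

```text
time_s: 2.0
eef_pos: [0.5776, -0.0206, 0.2306]
eef_rot: [0.0, 0.141, 0.99, -0.001]
wrist_force: [-1.8, 0.7, -0.4]
opening: 0.002
```

Run:
```python
from h import *
d=snap('wrist','w1'); print(d['o']['eef_pos'],d['o']['eef_rot'],d['o']['wrist_force'],d['T_tool_cam'],d['camera_matrix'])
```

```text
[0.5775924872288252, -0.02064741479193137, 0.23064565678914753] [0.0002163644247287241, 0.14148776142667388, 0.9899397949803246, -0.0006073443974758519] [-1.7750041715208218, 0.6583016880380563, -0.38239835756442797] [[0.00012465053797880522, 0.960109971185147, 0.2796226523246945, 0.07119783889861508], [0.999999917726319, -0.00022761748628666661, 0.00033576425120108636, -0.000454209891698365], [0.00038601761077668547, 0.2796225874659155, -0.9601099205660091, -0.14394269962491754], [0.0, 0.0, 0.0, 1.0]] [[356.727502726787, 0.0, 321.7858307300478], [0.0, 356.727502726787, 196.29956325504392], [0.0, 0.0, 1.0]]
```

View pics/w1.png

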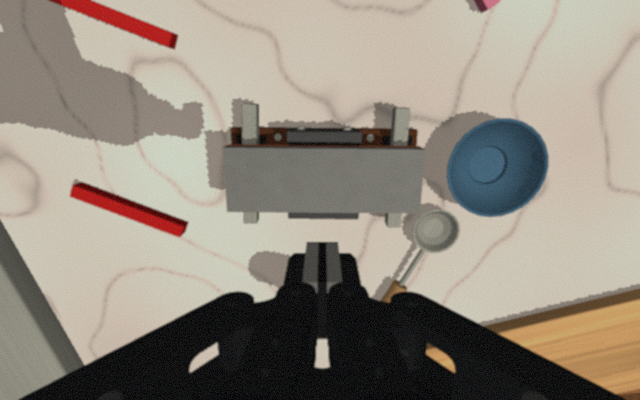

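Wrist view: the stone's top face spans about (225,147) to (423,212). Left bar near end is at about (400,109) and the right one at (249,103). The dish is at (497,167) and the spoon bowl at (435,231). I'll take one enlarged crop for the fit.

Run:
```python
from h import *
im=cv2.imread('pics/w1.png')[90:235,210:440]
cv2.imwrite('pics/crop1.png',cv2.resize(im,None,fx=3.4,fy=3.4,interpolation=cv2.INTER_CUBIC))
```

```text
(no output)
```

View pics/crop1.png

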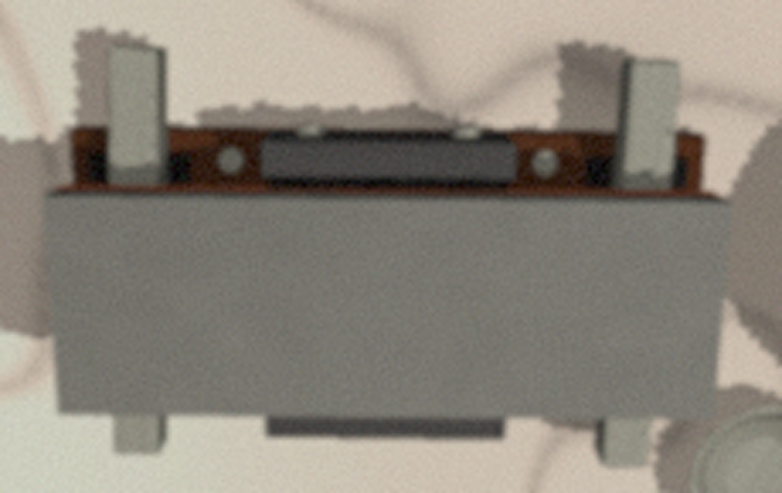

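Run:
```python
from h import *
from scipy.optimize import least_squares
d=load('w1')
px=lambda c:np.array(c)/3.4+[210,90]
obs=[('s',-30,-90,(47,192)),('s',-30,90,(728,200)),('s',30,-90,(58,413)),('s',30,90,(717,416)),
 ('h',-43,-95,(72,128)),('h',-43,95,(704,134)),('c',-43,-35,(262,135)),('c',-43,35,(517,138))]
def w(p,k,x,y):
    X,Y,th,z,t=p
    if k=='s': v=np.array([x/1000,y/1000*np.cos(t)-.011*np.sin(t),z+y/1000*np.sin(t)+.011*np.cos(t)])
    else: v=np.array([x/1000,y/1000,.009 if k=='h' else .040])
    return R.from_euler('z',th).apply(v)+[X,Y,0]
f=lambda p:np.ravel([proj(d,w(p,k,x,y))-px(c) for k,x,y,c in obs])
s=least_squares(f,[.584,-.022,-.24,.046,0]);print(s.x.round(4),f(s.x).round(1))
X,Y,th,z,t=s.x;H=R.from_euler('z',th)
for n,c in(('L',(654,61)),('R',(135,47))):
    p=unproj(d,*px(c),.028);print(n,'near end world',p.round(4),'holder',(H.inv().apply(p-[X,Y,0])*1e3).round(1))
for n,y in(('L',60),('R',-60)): print(n,w(s.x,'s',0,y).round(4))
W=rot(d['o']['eef_rot']);print('tool y yaw',np.arctan2(-W[0,1],W[1,1]),'th',th)
e=np.array(d['o']['eef_pos']);print('to L in tool mm',(W.T@(w(s.x,'s',0,60)-e)*1e3).round(1),'R',(W.T@(w(s.x,'s',0,-60)-e)*1e3).round(1))
```

```text
[ 0.584  -0.0211 -0.2929  0.0467 -0.0081] [-0.6  0.5  1.3 -0.2  0.5 -0.4 -1.3 -0.  -0.9 -0.8  1.2 -0.8 -0.3  0.9
  0.2  0.7]
L near end world [0.5439 0.0675 0.028 ] holder [-63.9  73.3  28. ]
R near end world [ 0.5    -0.0695  0.028 ] holder [-66.4 -70.6  28. ]
L [0.6013 0.0364 0.0572]
R [ 0.5667 -0.0785  0.0581]
tool y yaw -0.2839286705143841 th -0.29287652856697705
to L in tool mm [ -6.7  61.6 173.4] R [ -5.6 -58.4 172.6]
```

The fit residual is about 1 px, with the stone about 8 mm above the bars, the bars protruding 34–36 mm, and |y| near 72. All of this agrees with the sizes given. Moving above stone_left.

arm_command:
  plan: [-3,30,0,0,-4,31,0,-0.009,0,0,40,0,0,0,40,0,0,0,40,0,0,0,30,0,0,0,10,0,0,0,0,0,0,0,0,0]

```text
time_s: 2.95
eef_pos: [0.6003, 0.0404, 0.0729]
eef_rot: [0.001, 0.135, 0.991, 0.0]
wrist_force: [0.7, 0.9, 0.4]
opening: 0.001
```

arm_command:
  plan: [0,0,2,0,0,0,2,0,0,0,2,0,0,0,2,0,0,0,0,0]

```text
time_s: 3.45
eef_pos: [0.5991, 0.04, 0.063]
eef_rot: [-0.0, 0.135, 0.991, 0.0]
wrist_force: [0.5, -0.2, -0.2]
opening: 0.003
```

arm_command:
  plan: [0,-3,1,0.022,0,0,1,0,0,0,1,0,0,0,1,0,0,0,0,0]

```text
time_s: 3.95
eef_pos: [0.5984, 0.0372, 0.0591]
eef_rot: [-0.0, 0.146, 0.989, -0.0]
wrist_force: [0.8, -0.5, -0.6]
opening: 0.006
```

arm_command:
  plan: [0,0,1,0,0,0,1,0,0,0,0,0]

```text
time_s: 4.25
eef_pos: [0.5987, 0.0372, 0.0575]
eef_rot: [0.0, 0.146, 0.989, -0.0]
wrist_force: [0.5, -0.2, 1.4]
opening: -0.0
```

arm_command:
  plan: [0,0,1,0,0,0,1,0,0,0,0,0]

```text
time_s: 4.55
eef_pos: [0.5989, 0.0372, 0.056]
eef_rot: [0.0, 0.146, 0.989, -0.0]
wrist_force: [-1.6, 0.2, 4.6]
opening: -0.002
```

arm_command:
  plan: [0,0,1,0,0,0,1,0,0,0,0,0]

```text
time_s: 4.85
eef_pos: [0.5989, 0.0372, 0.054]
eef_rot: [0.0, 0.146, 0.989, 0.0]
wrist_force: [-1.9, 0.3, 4.9]
opening: 0.005
```

arm_command:
  plan: [0,0,1,0,0,0,1,0,0,0,0,0]

```text
time_s: 5.15
eef_pos: [0.5989, 0.0372, 0.052]
eef_rot: [0.0, 0.146, 0.989, 0.0]
wrist_force: [-0.8, 0.2, 5.3]
opening: -0.006
```

arm_command:
  plan: [0,0,1,0,0,0,1,0,0,0,0,0]

```text
time_s: 5.45
eef_pos: [0.5989, 0.0371, 0.0501]
eef_rot: [0.0, 0.146, 0.989, -0.0]
wrist_force: [-2.2, 0.7, 5.6]
opening: 0.001
```

arm_command:
  plan: [0,0,1,0,0,0,1,0,0,0,0,0]

```text
time_s: 5.75
eef_pos: [0.599, 0.0371, 0.0493]
eef_rot: [0.0, 0.146, 0.989, -0.0]
wrist_force: [-5.5, 0.3, 14.7]
opening: -0.0
```

arm_command:
  plan: [0,0,1,0,0,0,0,0]

```text
time_s: 5.95
eef_pos: [0.5991, 0.0371, 0.049]
eef_rot: [0.0, 0.146, 0.989, -0.0]
wrist_force: [-8.1, 0.1, 19.4]
opening: -0.001
```

Left end met its bar at tip z≈49 mm (19 N). Now for the right end.

arm_command:
  plan: [0,0,-10,0,0,0,-20,0,0,-40,0,0,0,-40,0,0,0,-40,0,0,0,0,10,0,0,0,4,0,0,0,0,0,0,0,0,0]

```text
time_s: 6.85
eef_pos: [0.564, -0.0766, 0.062]
eef_rot: [-0.0, 0.145, 0.989, 0.0]
wrist_force: [0.5, 0.0, 0.0]
opening: -0.004
```

arm_command:
  plan: [0,0,1,0,0,0,1,0,0,0,1,0,0,0,0,0]

```text
time_s: 7.25
eef_pos: [0.5639, -0.0775, 0.0592]
eef_rot: [-0.0, 0.146, 0.989, 0.0]
wrist_force: [-0.3, -0.6, -0.2]
opening: 0.001
```

arm_command:
  plan: [0,0,1,0,0,0,1,0,0,0,0,0]

```text
time_s: 7.55
eef_pos: [0.5638, -0.0777, 0.0571]
eef_rot: [-0.0, 0.146, 0.989, 0.0]
wrist_force: [0.3, -1.4, 0.5]
opening: 0.0
```

arm_command:
  plan: [0,0,1,0,0,0,1,0,0,0,0,0]

```text
time_s: 7.85
eef_pos: [0.5638, -0.0777, 0.0551]
eef_rot: [-0.0, 0.146, 0.989, 0.0]
wrist_force: [-0.6, -0.4, 0.0]
opening: -0.001
```

arm_command:
  plan: [0,0,1,0,0,0,1,0,0,0,0,0]

```text
time_s: 8.15
eef_pos: [0.5638, -0.0777, 0.0531]
eef_rot: [-0.0, 0.146, 0.989, 0.0]
wrist_force: [0.6, 0.5, 0.4]
opening: -0.003
```

arm_command:
  plan: [0,0,1,0,0,0,1,0,0,0,0,0]

```text
time_s: 8.45
eef_pos: [0.5638, -0.0777, 0.0511]
eef_rot: [-0.0, 0.146, 0.989, 0.0]
wrist_force: [-0.3, 0.5, 0.5]
opening: -0.001
```

arm_command:
  plan: [0,0,1,0,0,0,0,0]

```text
time_s: 8.65
eef_pos: [0.5638, -0.0777, 0.0502]
eef_rot: [-0.0, 0.146, 0.989, 0.0]
wrist_force: [0.1, 0.1, 0.2]
opening: 0.004
```

arm_command:
  plan: [0,0,1,0,0,0,0,0]

```text
time_s: 8.85
eef_pos: [0.564, -0.0778, 0.0496]
eef_rot: [0.0, 0.146, 0.989, -0.0]
wrist_force: [-0.7, 0.7, 3.2]
opening: 0.001
```

arm_command:
  plan: [0,0,1,0,0,0,0,0]

```text
time_s: 9.05
eef_pos: [0.5641, -0.0778, 0.0494]
eef_rot: [0.0, 0.146, 0.989, -0.0]
wrist_force: [-4.9, 1.3, 10.2]
opening: -0.0
```

arm_command:
  plan: [0,0,1,0,0,0,0,0]

```text
time_s: 9.25
eef_pos: [0.5641, -0.0778, 0.0493]
eef_rot: [0.0, 0.146, 0.989, -0.0]
wrist_force: [-6.4, 1.3, 16.9]
opening: 0.002
```

arm_command:
  plan: [0,0,0.7,0,0,0,0,0]

```text
time_s: 9.45
eef_pos: [0.5642, -0.0779, 0.0491]
eef_rot: [0.0, 0.146, 0.989, -0.0]
wrist_force: [-8.9, 2.6, 21.9]
opening: 0.0
```

Right end seated at 22 N. Now second taps at left and right.

arm_command:
  plan: [0,0,-6,0,0,0,-12,0,0,40,0,0,0,40,0,0,0,40,0,0,0,0,9,0,0,0,3,0,0,0,0,0,0,0,0,0]

```text
time_s: 10.35
eef_pos: [0.5983, 0.036, 0.0525]
eef_rot: [-0.0, 0.147, 0.989, -0.0]
wrist_force: [-0.2, 0.3, -0.9]
opening: -0.0
```

arm_command:
  plan: [0,0,1.5,0,0,0,1.5,0,0,0,1,0,0,0,1,0,0,0,0,0]

```text
time_s: 10.85
eef_pos: [0.5988, 0.0365, 0.0492]
eef_rot: [0.0, 0.146, 0.989, -0.0]
wrist_force: [-5.0, -1.1, 11.7]
opening: -0.001
```

arm_command:
  plan: [0,0,1,0,0,0,0.4,0,0,0,0,0]

```text
time_s: 11.15
eef_pos: [0.5989, 0.0366, 0.049]
eef_rot: [0.0, 0.146, 0.989, -0.0]
wrist_force: [-9.7, -1.8, 20.6]
opening: 0.003
```

arm_command:
  plan: [0,0,-6,0,0,0,-12,0,0,-40,0,0,0,-40,0,0,0,-40,0,0,0,0,9,0,0,0,4,0,0,0,1.5,0,0,0,1.5,0,0,0,1,0,0,0,0,0]

```text
time_s: 12.25
eef_pos: [0.5637, -0.0773, 0.0492]
eef_rot: [-0.001, 0.145, 0.989, -0.001]
wrist_force: [-11.6, -2.2, 18.5]
opening: 0.001
```

Both ends have had second taps of about 20 N. Moving to in front of bar_left's near end with the fingertips low.

arm_command:
  plan: [0,0,-10,0,0,0,-40,0,43,0,0,0,43,0,0,0,0,44,0,0,0,44,0,0,0,45,0,0,0,0,0,0,0,0,0,0]

```text
time_s: 13.15
eef_pos: [0.5199, 0.0765, 0.0973]
eef_rot: [0.0, 0.144, 0.99, 0.0]
wrist_force: [-0.1, -0.3, 0.8]
opening: 0.0
```

Run:
```python
from h import *
d=snap('wrist','w2'); print(d['o']['eef_pos'],d['o']['eef_rot'],d['o']['wrist_force'])
H=R.from_euler('z',-.2929);e=np.array(d['o']['eef_pos']);print(H.inv().apply(e-[.584,-.0211,0])*1e3)
```

```text
[0.5199174679787849, 0.07647215613199224, 0.09726155550965047] [1.02792913075172e-05, 0.14376930574892371, 0.9896112300247577, 5.262578909986011e-06] [-0.0934366760911999, -0.3336153244152508, 0.7745066338204039]
[-89.52529594  74.91407043  97.26155551]
```

View pics/w2.png

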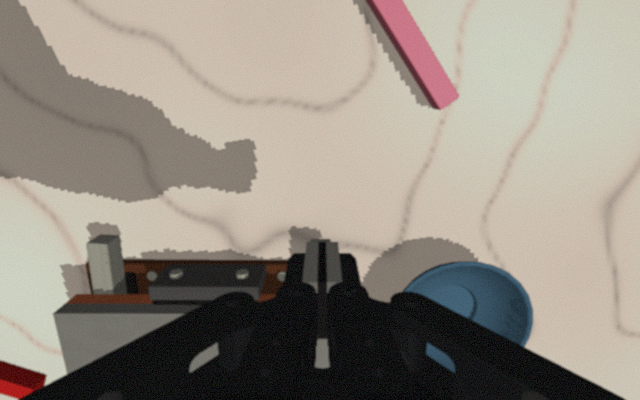

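Wrist view: the tips sit just in front of the hidden left bar, whose shadow is at about (305,240). The right bar end is at (105,240), and the pink look-alike at (440,100) and the dish are clear. Descending.

arm_command:
  plan: [0,0,28,0,0,0,28,0,0,0,20,0,0,0,8,0,0,0,0,0,0,0,0,0]

```text
time_s: 13.8
eef_pos: [0.5206, 0.0739, 0.014]
eef_rot: [0.001, 0.146, 0.989, 0.0]
wrist_force: [0.2, 0.6, 0.9]
opening: -0.001
```

arm_command:
  plan: [-3,0,0,0,-3,0,0,0,-2,0,0,0,0,0,0,0]

```text
time_s: 14.2
eef_pos: [0.5284, 0.072, 0.0137]
eef_rot: [0.001, 0.146, 0.989, 0.0]
wrist_force: [-0.1, -0.5, 0.6]
opening: -0.002
```

arm_command:
  plan: [-1,0,0,0,-1,0,0,0,-1,0,0,0,0,0,0,0]

```text
time_s: 14.6
eef_pos: [0.5306, 0.0712, 0.0132]
eef_rot: [0.0, 0.146, 0.989, -0.0]
wrist_force: [-0.8, 0.0, 0.2]
opening: 0.002
```

arm_command:
  plan: [-1,0,0,0,0,0,0,0]

```text
time_s: 14.8
eef_pos: [0.5316, 0.0709, 0.0132]
eef_rot: [0.0, 0.146, 0.989, -0.0]
wrist_force: [0.6, -0.2, 0.0]
opening: -0.002
```

arm_command:
  plan: [-1,0,0,0,0,0,0,0]

```text
time_s: 15.0
eef_pos: [0.5326, 0.0706, 0.0132]
eef_rot: [0.0, 0.146, 0.989, -0.0]
wrist_force: [0.4, -0.5, 0.3]
opening: -0.0
```

arm_command:
  plan: [-1,0,0,0,0,0,0,0]

```text
time_s: 15.2
eef_pos: [0.5331, 0.0704, 0.0131]
eef_rot: [-0.0, 0.146, 0.989, -0.0]
wrist_force: [-0.7, -0.1, 1.4]
opening: -0.001
```

arm_command:
  plan: [-0.7,0,0,0,0,0,0,0]

```text
time_s: 15.4
eef_pos: [0.5331, 0.0704, 0.0129]
eef_rot: [-0.001, 0.146, 0.989, 0.0]
wrist_force: [-4.7, 0.8, 2.6]
opening: -0.003
```

arm_command:
  plan: [-0.5,0,0,0,0,0,0,0]

```text
time_s: 15.6
eef_pos: [0.5332, 0.0704, 0.0128]
eef_rot: [-0.001, 0.146, 0.989, 0.0]
wrist_force: [-5.9, 2.0, 4.0]
opening: 0.001
```

The left bar holds at about 6 N without moving. Easing to about 4–5 N and holding for half a second.

arm_command:
  plan: [0.3,0,0,0,0,0,0,0,0,0,0,0,0,0,0,0,0,0,0,0,0,0,0,0]

```text
time_s: 16.2
eef_pos: [0.5332, 0.0704, 0.0129]
eef_rot: [-0.001, 0.146, 0.989, -0.0]
wrist_force: [-4.4, 1.4, 3.6]
opening: -0.002
```

Left push held steady at about 4.6 N. Backing off and moving to the right bar.

arm_command:
  plan: [4,0,0,0,12,0,0,0,0,0,-40,0,0,-48,0,0,0,-48,0,0,0,-49,0,0,0,0,30,0,0,0,10,0,0,0,0,0,0,0,0,0]

```text
time_s: 17.2
eef_pos: [0.4771, -0.0631, 0.0133]
eef_rot: [-0.0, 0.145, 0.989, 0.0]
wrist_force: [-0.1, 0.1, 0.5]
opening: -0.004
```

arm_command:
  plan: [-3,0,0,0,-3,0,0,0,-2,0,0,0,0,0,0,0]

```text
time_s: 17.6
eef_pos: [0.4855, -0.0664, 0.0136]
eef_rot: [0.001, 0.146, 0.989, -0.0]
wrist_force: [-0.6, 0.5, 0.3]
opening: 0.0
```

arm_command:
  plan: [-1,0,0,0,-1,0,0,0,0,0,0,0]

```text
time_s: 17.9
eef_pos: [0.4867, -0.067, 0.0132]
eef_rot: [0.0, 0.146, 0.989, -0.0]
wrist_force: [0.3, -0.2, -0.4]
opening: 0.002
```

arm_command:
  plan: [-1,0,0,0,0,0,0,0]

```text
time_s: 18.1
eef_pos: [0.4877, -0.0673, 0.0132]
eef_rot: [0.0, 0.146, 0.989, -0.0]
wrist_force: [-0.1, -0.7, 0.3]
opening: -0.006
```

arm_command:
  plan: [-0.7,0,0,0,0,0,0,0]

```text
time_s: 18.3
eef_pos: [0.4883, -0.0675, 0.0132]
eef_rot: [0.0, 0.146, 0.989, -0.0]
wrist_force: [-0.6, -0.5, 0.5]
opening: -0.001
```

arm_command:
  plan: [-0.7,0,0,0,0,0,0,0]

```text
time_s: 18.5
eef_pos: [0.4887, -0.0676, 0.0131]
eef_rot: [-0.0, 0.146, 0.989, 0.0]
wrist_force: [-1.1, -0.4, 0.3]
opening: -0.0
```

arm_command:
  plan: [-0.7,0,0,0,0,0,0,0]

```text
time_s: 18.7
eef_pos: [0.4888, -0.0676, 0.013]
eef_rot: [-0.001, 0.146, 0.989, 0.0]
wrist_force: [-3.4, 1.3, 1.8]
opening: 0.002
```

arm_command:
  plan: [-0.3,0,0,0,0,0,0,0,0,0,0,0,0,0,0,0,0,0,0,0,0,0,0,0]

```text
time_s: 19.3
eef_pos: [0.4889, -0.0676, 0.0129]
eef_rot: [-0.001, 0.146, 0.989, 0.0]
wrist_force: [-4.7, 1.7, 3.1]
opening: 0.006
```

Right bar holds about 5 N too. Pushing a touch harder, bounded to 0.4 mm, to be as sure of its grip as of the left's.

arm_command:
  plan: [-0.4,0,0,0,0,0,0,0,0,0,0,0]

```text
time_s: 19.6
eef_pos: [0.489, -0.0676, 0.0128]
eef_rot: [-0.001, 0.146, 0.989, 0.0]
wrist_force: [-5.6, 0.9, 4.1]
opening: 0.0
```

Held at about 5.7 N, with the tip moving under 0.2 mm. Retreating and taking a last look from near the first viewing pose.

arm_command:
  plan: [4,0,0,0,15,0,0,0,0,0,-40,0,0,0,-50,0,0,0,-50,0,0,0,-50,0,0,40,-27,0,-40,20,0,0,-40,10,0,0,-12,0,0,0,0,0,0,0,0,0,0,0]

```text
time_s: 20.8
eef_pos: [0.5794, -0.0222, 0.2295]
eef_rot: [-0.001, 0.146, 0.989, 0.0]
wrist_force: [-0.6, 0.3, 0.6]
opening: 0.001
```

Run:
```python
from h import *
d=snap('wrist','w3'); print(d['o']['eef_pos'],d['o']['eef_rot'],d['o']['wrist_force'])
H=R.from_euler('z',-.2929)
for n,p in(('Lend',(-63.9,73.3,28)),('Rend',(-66.4,-70.6,28)),('s',(-30,90,50)),('s',(-30,-90,50)),('s',(30,90,50)),('s',(30,-90,50))):
    print(n,p,((proj(d,H.apply(np.array(p)/1e3)+[.584,-.0211,0])-[170,60])*2.4).round(0))
im=cv2.imread('pics/w3.png')[60:300,170:490]
cv2.imwrite('pics/crop3.png',cv2.resize(im,None,fx=2.4,fy=2.4,interpolation=cv2.INTER_CUBIC))
```

```text
[0.5793972412396816, -0.022184308296449393, 0.22954115490341273] [-0.0007585098669140921, 0.14603158246396056, 0.9892796365074473, 4.8760087731283e-05] [-0.6101247730305872, 0.26144942501042046, 0.5810233267642471]
Lend (-63.9, 73.3, 28) [559. 109.]
Rend (-66.4, -70.6, 28) [191. 102.]
s (-30, 90, 50) [610. 203.]
s (-30, -90, 50) [134. 203.]
s (30, 90, 50) [598. 355.]
s (30, -90, 50) [145. 355.]
```

View pics/crop3.png

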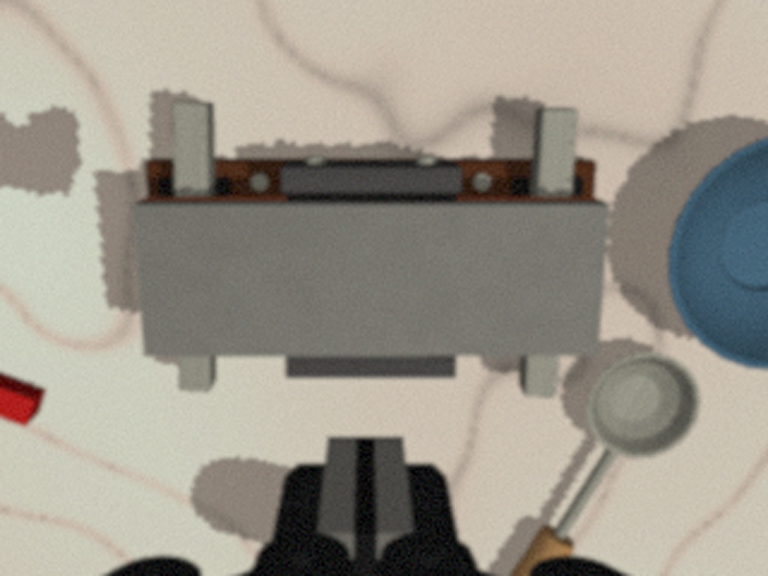

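The bar near ends show at (558,109) and (191,102), against (559,109) and (191,102) predicted from the starting measurements, so neither bar has shifted visibly. The stone's corners match a stone lying level at 50 mm, and the spoon and dish are undisturbed. The robot is clear, so I'm handing in.

```bash
python3 -c "
from bench import ctrl
print(ctrl.hand_in())"
```

```text
the job is handed in; nothing more can be done
None
```

The stone is pressed down onto both bars, both push tests held, and the job is handed in at about 21 s of the 72 s allowed. The hand-in gives no verdict.

- **Pressing:** I pressed the left and right ends in turn, then both once more. Readings were about 17 to 22 N along z, and at most about 24 N with the sideways part, well under the 40 N limit.
- **Push tests:** With the stone left alone, I pushed lengthways on each bar for about half a second, at about 4.6 N on the left bar and 5 N on the right. Each also took a brief peak of about 6 N, and the fingertip moved no more than about 0.2 mm while pushing.
- **Last look:** The bar ends were within about 1 pixel of where the starting measurements put them. The stone lay level with its top at about 50 mm. The spoon and dish looked undisturbed, and the arm was clear with wrist force near 0.
- **Not checked:** I could not measure the load on each bar directly. That each bar carries more than 2.5 N is inferred from the push tests. The tray items and the shaker behind the holder were not in the last picture. The arm passed over the tray side only at 0.23 m and met no contact force there.

No check failed or disagreed.

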